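Reverse the ratchet and free the mainboard's hold-down

ROBOT

A 6-joint arm with a two-finger parallel gripper is mounted at the origin on the work surface. World frame = base frame: x ahead of the robot, y to its left, z up, the work surface at z = 0. Lengths are in m, angles in rad, forces in N, time in s.
With the tool pointing down it reaches from about 0.425 to 0.95 m from the base axis. Payload 3.5 kg.
Tool frame: the origin (TCP) lies on the centre line of the jaws, within the pads' length; the fingertips stand tip_extent ahead of it and the grasp point (between the pads) lies 2 mm behind it (tip_extent is the distance from the TCP to the fingertips, in m); z points along the fingers, y is the direction in which the jaws open and shut (so a half turn about z gives the same grasp; the last joint's range is limited). The gripper opens to 85 mm and grips with 20 to 120 N. Pads are 22 mm wide; open, the fingers measure 114 mm over their backs; the gripper's body (76 mm by 85 mm) begins 54 mm behind the grasp point. The pads swing forward as they close: fully open they stand 13 mm farther back than shut.
Start: joints at [-1.333, 0.286, 1.577, -0, 1.279, -0.15], TCP at [0.255, -0.625, 0.248] pointing down, gripper open.
Joint ranges: [-2.77, 2.77], [-0.9, 2.22], [0.21, 2.48], [-1.53, 4.67], [0.24, 2.81], [-2.84, 2.84]. Speed limits (rad/s): [2.79, 2.79, 3.14, 3.14, 3.14, 3.14].

INTERFACE

Orientations are given as a unit quaternion [x, y, z, w].
In Python, from plant import * gives the robot as it stands.
- The arm moves only by the shell command python3 -m crank 'ROWS' [FORCE]. ROWS is JSON, a list of rows, each a list of 7 numbers: the gripper's target within -1 to 1 (shut at 1, half-way at 0, fully open at -1), then the shift along the tool's x, y, z in cm, then the turn, a rotation vector about the tool's x, y, z in degrees. In form: [[fingers, tx, ty, tz, wx, wy, wz], ...]. A call has 1 to 5 rows; each row shifts and turns the commanded pose from where the row before left it, along the tool's axes as they then stand; what a row does not reach is not made up. A row lasts 1/10 s, in which the tool goes at most 50 mm and 8.59 degrees, less where a joint would pass 70% of its speed; a pose out of reach is approached as far as the arm can. A call is refused whole if a number of a shift passes 5 or a number of a turn 8.59, either way. A call with a gripper value outside its range is refused whole. The fingers move at their own pace and stop on an object; FORCE is the grip in N (left out, the last holds). Time passes only in rows, so rows that do not move let the fingers close. It gives the time, the measured TCP pose, the force and the opening at its end, in the units of the state.
- get_state(): the state, without advancing time (a new reading comes with each control period).
- read_camera(name): name is "side" or "top"; returns a dict with "color" (480x640x3 uint8, red, green, blue), "vfov" (degrees; the focal length in pixels is half the picture's height over the tangent of half this angle, whatever the lens; pixels are square), "cx", "cy" (the principal point, pixels), "cam_to_world" (4x4, takes a point from camera to world coordinates). Camera axes: x right, y up, looking along -z (the intrinsics and any distortion apply to the point x, -y, -z); pixel columns grow to the right and rows downward; lengths in m; the calibration is good to about 2 mm. A picture is of the moment at which its call begins. There is no depth.
- sign_off(): hands the job in, once; it reports no verdict.
Trained networks look in the newest picture that a camera, given by its name, has taken for a name from the list of things; names that differ only in an ending like _2 or _b are one class to them, and where a whole thing is asked for, a point or a joint stands for the part that bears it (a point fixed in the world has none). Each returns a list of dicts, best first, with "p" (0 to 1); they miss things now and then, are a little off and sometimes report something else, mostly with a low value. They report only what shows in the picture. A call takes as long as a camera call.
- trace(thing, camera): "pixels" (480x640 bool, what is visible of it) and "location" ([column, row] in pixels, amid what is visible of it).
- place_of(thing, camera): "location" ([column, row] in pixels: a listed point, or the origin of a listed thing).
The state is a dict: "time": time; "qpos": joint angles; "dq": joint speeds; "joint_efforts": joint torques, N m; "eef_pos": TCP position; "tcp_rot": TCP orientation; "contact_force": force on the tool from outside, world axes, zero at the start; "wrist_torque": the same for the moment, N m; "opening": opening from 0.0 (shut) to 1.0 (fully open).
Only numpy, scipy, OpenCV 4.12 (cv2) and the standard library are available. Lean on these libraries where they do the work, as an engineer would, in place of code of your own. Each camera call takes 0.05 s, during which the arm holds its last target.

TASK

The mainboard is held in its bench fixture by a hex bolt with a hold-down dog, and a ratchet sits on the bolt, set to tighten. Push the ratchet's thumb lever fully over to the loosening side, then swing the handle anticlockwise (seen from above) until the dog has swung off the board and comes up firmly against its stop pin; keep a firm push there for a moment, then let go and leave it there. Turn the bolt only with the ratchet and never tighter, be gentle with the small lever, do not force the handle against the stop, and do not disturb the other things on the bench.

Things in the scene. Friction and masses are not known exactly. Their poses are not given: they have to be found in the camera images.
- fixture: Bench fixture, fixed: aluminium plate 270 x 250 x 12 mm (x -30 to 240, y -200 to 50 mm) carrying a green mainboard (x 18 to 218, y -185 to 0, top at z 28.5 mm) with a finned heatsink (x 120 to 190, y -130 to -60, up to z 52). Origin on the table under the upright axis of the hex clamp bolt; z up.
- handle: The ratchet's head, neck and black handle. Origin on the bolt axis at table height; x from the bolt along the handle, y to its left, z up. Turns only about the bolt axis, cannot be lifted. Round head 68 mm across, z 48 to 85; neck 30 mm wide to x = 70, top z = 85; shaft 16 mm thick to x = 120; grip x = 120 to 230, 24 to 28 mm thick, centre line z = 75. The grip swings over the bare table only.
- grip (a point): Middle of the handle's grip, on its centre line, 170 mm from the bolt axis, 75 mm above the table. Pushed sideways here, ratcheting freely takes 1 to 4 N and turning the bolt 4 to 8 N; at the dog's stop the push rises steeply. 12 to 18 N there is firm (under 10 N is too little); over 25 N on the handle damages it. The handle stays where it is left.
- lever: The ratchet's thumb lever, dark steel, a rocker on the head. Origin: on its level pivot axis, which runs along the handle, 31 mm from the bolt axis, z = 85.5 mm. Its own z points up its tab: 14 mm long (46 to 60 mm from the bolt axis along the handle), 8 mm thick, 30 mm tall from the pivot axis, pushed sideways. A crossbar (31 mm from the bolt axis) lifts one of two small pawl pins (up to z = 103).
- lever_tip (a point): A point in the lever's tab, 22 mm above its pivot axis, 53 mm from the bolt axis along the handle. About 3 N here moves the lever; it is stiff and stays where it is left, until it meets its end stop. Over 12 N damages it.
- lever_angle (a joint): Lean of the lever's tab from upright (rad), positive to the handle's left (+y); end stops at -0.40 and 0.40. Starts at -0.40 to -0.33. Fully left (over 0.2): the handle drives the bolt anticlockwise seen from above (loosens) and ratchets back clockwise; fully right the reverse; near upright neither is sure. 14 teeth a turn: up to 0.45 rad of unseen play before it bites.
- dog: The hold-down dog, a dark steel finger fixed to the bolt under the ratchet: 14 mm wide, 8 mm high, reaching 55 mm from the axis, top 38.5 mm above the table. Its origin lies on the bolt axis at table height, x along the finger, z up. It starts over the board's corner.
- bolt_turn (a joint): Turn of the bolt and dog (rad), growing anticlockwise seen from above (loosening). It starts between 0 and 0.25; at 0.85 the dog stands against the stop pin and goes no further. The bolt's own friction (1.0 N m) keeps it where it is left.
- stop_pin (a point): The fixture's upright stop pin with a black rubber sleeve 10 mm across, reaching 45 mm above the table, 40 mm from the bolt axis: the point on its axis at the dog's height. The dog swings against it.
- screwdriver: Bystander: a black-handled screwdriver lying on the table; origin underneath its middle.
- bottle: Bystander: a white bottle, 68 mm across, 200 mm tall; origin under its centre.
- drive: Bystander: a dark steel disk drive 147 x 102 x 26 mm; origin under its centre.
- tape_roll: Bystander: a cardboard tape core 90 mm across, 24 mm high; origin under its centre.

How it is judged:
By the outcome, as a careful person would: the job done as asked, in the order asked, and still so for the second after the job is handed in, with the robot touching nothing.
It also fails if it takes over 61 s, if anything falls off the work surface, if the arm or the gripper's body presses on something with over 40 N, if the wrist force passes 120 N, or if a joint passes its speed limit or range.

## Working session

There is one attempt and no reset: what is moved stays moved. The work goes in short steps, Python scripts to look and compute and a shell command to move; the robot and the scene stay as the last step left them, time stands still between calls to the robot, and variables do not carry over. Pictures are saved under pics/ and viewed, and the job is handed in when it is done.

```bash
mkdir -p pics; ls; cat > h.py <<'E'
from plant import *
import numpy as np, cv2
from scipy.spatial.transform import Rotation as R
def snap(n,f):
    c=read_camera(n); cv2.imwrite('pics/'+f,c['color'][:,:,::-1]); return c
def ray(c,px):
    f=240/np.tan(np.radians(c['vfov'])/2)
    d=np.array([(px[0]-c['cx'])/f,-(px[1]-c['cy'])/f,-1.0])
    M=np.array(c['cam_to_world']); return M[:3,3],M[:3,:3]@d
def atz(c,px,z):
    o,d=ray(c,px); return o+d*(z-o[2])/d[2]
def proj(c,p):
    f=240/np.tan(np.radians(c['vfov'])/2)
    M=np.array(c['cam_to_world']); q=M[:3,:3].T@(np.array(p)-M[:3,3])
    return np.array([c['cx']+f*q[0]/-q[2], c['cy']-f*q[1]/-q[2]])
def tri(c1,p1,c2,p2):
    o1,d1=ray(c1,p1);o2,d2=ray(c2,p2)
    A=np.stack([d1,-d2],1); s=np.linalg.lstsq(A,o2-o1,rcond=None)[0]
    a=o1+d1*s[0];b=o2+d2*s[1]; return (a+b)/2,np.linalg.norm(a-b)
E
python3 - <<'E'
from h import *
s=get_state(); print({k:np.round(v,4) for k,v in s.items()})
try: print(tip_extent)
except Exception as e: print(e)
cs={n:snap(n,n+'0.png') for n in('side','top')}
for n,c in cs.items(): print(n,[ (k,np.round(c[k],3).tolist()) for k in c if k!='color'])
for t in ['fixture','handle','grip','lever','lever_tip','dog','stop_pin','screwdriver','bottle','drive','tape_roll']:
    r={}
    for n in cs:
        l=place_of(t,n); r[n]=l[0] if l else None
        if l: print(t,n,np.round(l[0]['location'],1),round(l[0]['p'],2))
    if r['side'] and r['top']:
        p,e=tri(cs['side'],r['side']['location'],cs['top'],r['top']['location']);print('   ',np.round(p,4),round(e,4))
E
```

```text
pics
{'time': np.float64(0.0), 'qpos': array([-1.333 ,  0.2872,  1.5782,  0.    ,  1.2786, -0.1501]), 'dq': array([ 0.0003, -0.0006, -0.0013,  0.0006, -0.    ,  0.0015]), 'joint_efforts': array([ 2.00000e-03, -4.05980e+01, -2.92624e+01, -0.00000e+00,
        5.80000e-03, -0.00000e+00]), 'eef_pos': array([ 0.2551, -0.6243,  0.2469]), 'tcp_rot': array([ 0.9813,  0.1927, -0.    , -0.0012]), 'contact_force': array([ 0.8514,  0.1152, -1.109 ]), 'wrist_torque': array([-0.0068,  0.0388,  0.0336]), 'opening': np.float64(0.9986)}
0.017
side [('vfov', 42.238), ('cx', 319.896), ('cy', 238.124), ('cam_to_world', [[0.967, 0.142, -0.211, 0.181], [-0.255, 0.533, -0.807, -1.307], [-0.002, 0.834, 0.552, 0.967], [0.0, 0.0, 0.0, 1.0]])]
top [('vfov', 52.365), ('cx', 324.582), ('cy', 236.627), ('cam_to_world', [[0.026, 0.993, -0.113, 0.408], [-1.0, 0.023, -0.02, -0.027], [-0.017, 0.114, 0.993, 1.145], [0.0, 0.0, 0.0, 1.0]])]
fixture side [350.6 270.8] 0.69
fixture top [361.7 216.8] 0.81
    [ 0.5833 -0.0886  0.0194] 0.0035
handle side [351.8 272.5] 0.81
handle top [356.3 220.6] 0.56
    [ 0.583  -0.0783
[... 206 characters left out ...]
lever_tip side [332.6 233.3] 0.44
lever_tip top [343.9 228.1] 0.59
    [ 0.5449 -0.0463  0.1134] 0.0004
dog side [352.1 276. ] 0.48
dog top [346.7 204.1] 0.39
    [ 0.6106 -0.0523 -0.0264] 0.0242
stop_pin side [355.6 252.4] 0.92
stop_pin top [346.1 205.6] 0.91
    [ 0.6057 -0.0515  0.0474] 0.0001
screwdriver side [282.3 207.4] 0.46
screwdriver top [190.7 260.1] 0.73
    [ 0.4811  0.3123 -0.0068] 0.0106
bottle side [325.5 190.7] 0.69
bottle top [162. 186.] 0.94
    [ 0.6516  0.3979 -0.0179] 0.0085
drive side [405.5 380.9] 0.61
drive top [519.7 219.8] 0.64
    [ 0.5885 -0.4619 -0.0014] 0.0023
tape_roll side [305.9 349. ] 0.68
tape_roll top [457.1 292.5] 0.83
    [ 0.4121 -0.3143 -0.0031] 0.007
```

View pics/side0.png

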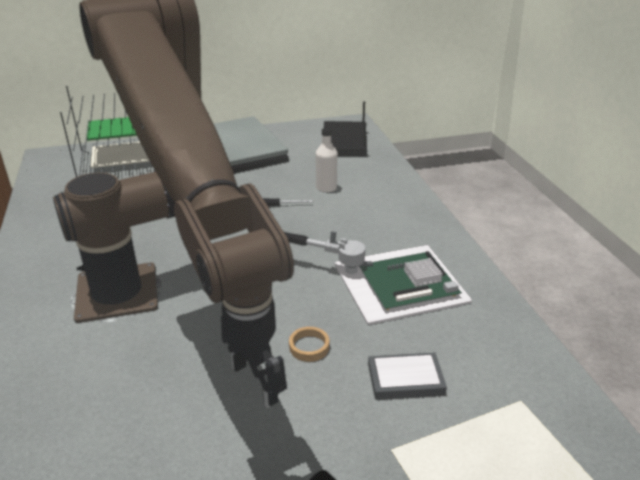

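View pics/top0.png

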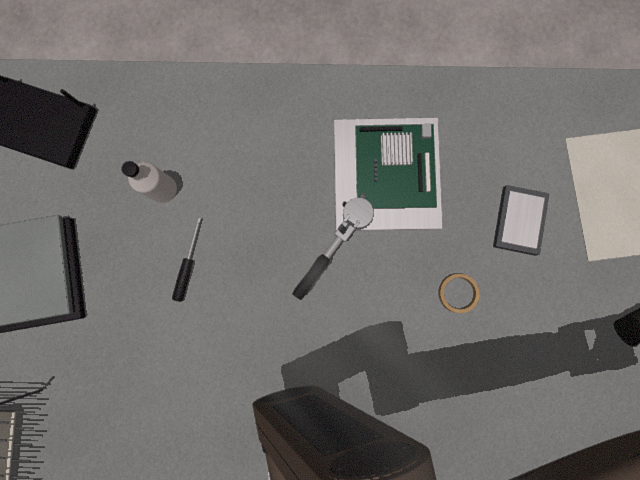

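The side view shows the handle running from the head at about (351,250) to the grip at about (295,238). The top view has the head at about (357,212), the lever tab at (346,228) and the grip at (312,277). The grip point needs a better fit, so I'll zoom in.

```bash
cat > loc.py <<'E'
from h import *
import sys
tag=sys.argv[1]
cs={n:snap(n,n+tag+'.png') for n in('side','top')}
import json
m={}
for t in ['handle','lever','fixture'] :
    for n in cs:
        l=trace(t,n)
        if l:
            m[t,n]=l[0]['pixels']; print(t,n,'trace',round(l[0]['p'],2),np.round(l[0]['location'],1),l[0]['pixels'].sum())
def z(n,x0,y0,w,h,k):
    im=cs[n]['color'][y0:y0+h,x0:x0+w,::-1].copy()
    im=cv2.resize(im,None,fx=k,fy=k,interpolation=cv2.INTER_CUBIC)
    cv2.imwrite(f'pics/z{n}{tag}.png',im)
z('top',280,180,100,125,4.8); z('side',270,215,110,75,7)
np.savez('m'+tag+'.npz',**{a+'_'+b:v for (a,b),v in m.items()})
# fixture-plate fit
if tag=='1':
    for px in [(334,119),(438,118),(442,229),(336,230)]: print(np.round(atz(cs['top'],px,.012),4))
    for px in [(350,250),(430,247),(470,298),(373,321)]: print(np.round(atz(cs['side'],px,.012),4))
E
python3 loc.py 1
```

```text
handle side trace 0.71 [339.9 248.5] 1097
handle top trace 0.91 [343.7 232.3] 1754
lever side trace 0.38 [332.2 236.3] 71
lever top trace 0.55 [345.7 225.2] 60
fixture side trace 0.93 [389.  276.8] 7845
fixture top trace 0.59 [386.2 176.6] 12661
[ 0.8223 -0.0189  0.012 ]
[ 0.8296 -0.2677  0.012 ]
[ 0.5617 -0.2768  0.012 ]
[ 0.5536 -0.0299  0.012 ]
[0.6109 0.0116 0.012 ]
[ 0.8256 -0.0308  0.012 ]
[ 0.8321 -0.2599  0.012 ]
[ 0.5773 -0.2793  0.012 ]
```

View pics/ztop1.png

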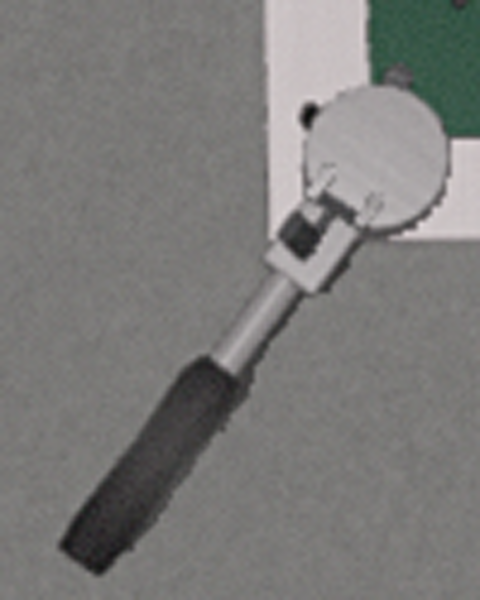

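View pics/zside1.png

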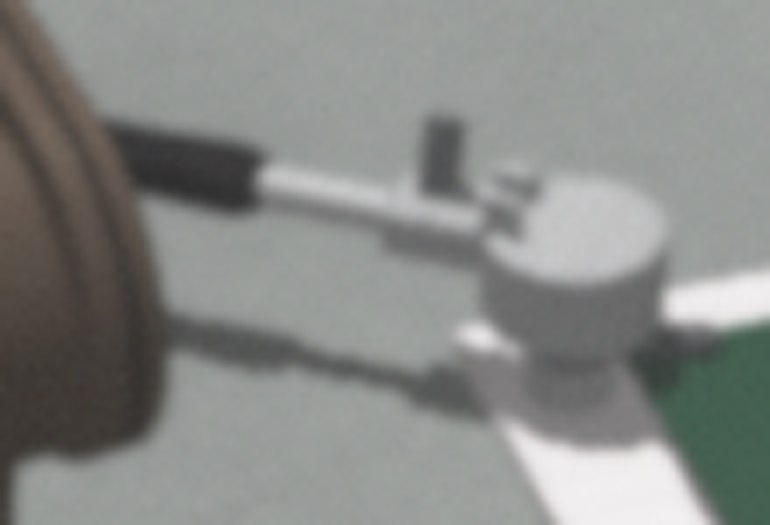

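```bash
cat > fit.py <<'E'
# fit bolt axis and handle angle by matching projected model silhouette to the handle mask outlines
from h import *
import sys
from scipy.optimize import least_squares, minimize
tag=sys.argv[1]
m=np.load('m'+tag+'.npz'); cs={n:read_camera(n) for n in('side','top')}
def model(b,th):
    c,s=np.cos(th),np.sin(th); polys=[]
    P=[]
    a=np.linspace(0,2*np.pi,24,endpoint=False)
    head=[(.034*np.cos(x),.034*np.sin(x),z) for x in a for z in(.048,.085)]
    neck=[(x,y,z) for x in(0,.07) for y in(-.015,.015) for z in(.065,.085)]
    sh=[(x,.008*np.cos(t),.075+.008*np.sin(t)) for x in(.06,.125) for t in a]
    gr=[(x,.013*np.cos(t),.075+.013*np.sin(t)) for x in(.12,.23) for t in a]
    out=[]
    for q in(head,neck,sh,gr):
        q=np.array(q); out.append(np.c_[b[0]+c*q[:,0]-s*q[:,1],b[1]+s*q[:,0]+c*q[:,1],q[:,2]])
    return out
def sil(n,b,th,off):
    img=np.zeros((480*4,640*4),np.uint8)
    for q in model(b,th):
        pts=np.array([proj(cs[n],p) for p in q])+off
        h=cv2.convexHull(np.round((pts+.5)*4*16).astype(np.int32)); cv2.fillConvexPoly(img,h,255,shift=4)
    return cv2.resize(img,(640,480),interpolation=cv2.INTER_AREA)/255.
M={n:m['handle_'+n].astype(float) for n in cs if 'handle_'+n in m}
for n in M:
    if 'lever_'+n in m: M[n]=np.maximum(M[n],m['lever_'+n])
def cost(v,ns):
    return sum(np.abs(cv2.GaussianBlur(sil(n,v[:2],v[2],0),(0,0),1.5)-cv2.GaussianBlur(M[n],(0,0),1.5)).sum()/M[n].sum() for n in ns)
b0=[float(x) for x in sys.argv[2:5]]
for ns in [list(M)]+[[n] for n in M]:
    r=minimize(cost,b0,args=(ns,),method='Nelder-Mead',options=dict(initial_simplex=[b0,[b0[0]+.015,b0[1],b0[2]],[b0[0],b0[1]+.015,b0[2]],[b0[0],b0[1],b0[2]+.1]],xatol=1e-4,fatol=1e-4))
    print(ns,np.round(r.x,4),'deg',round(np.degrees(r.x[2]),1),round(r.fun,3))
E
python3 fit.py 1 0.583 -0.078 2.39
```

```text
['side', 'top'] [ 0.5839 -0.0756  2.5292] deg 144.9 0.43
['side'] [ 0.5821 -0.0769  2.5307] deg 145.0 0.336
['top'] [ 0.5855 -0.0761  2.5305] deg 145.0 0.072
```

The top-view silhouette fits closely: bolt axis at about (0.585,-0.076), handle pointing at 145°, and the tab at zoom (300,232), leaning to the handle's right. I'll shut the fingers and turn the tool so its x axis lies at 55°. Then I'll push along tool -x.

```bash
cat > go.py <<'E'
from h import *
import sys
# go.py hx hy z [theta_deg]: target TCP in handle frame (m) -> tool-frame delta cm
hx,hy,z=map(float,sys.argv[1:4]); th=np.radians(float(sys.argv[4]) if len(sys.argv)>4 else 145.0)
b=np.array([.585,-.076]); u=np.array([np.cos(th),np.sin(th)]); v=np.array([-u[1],u[0]])
s=get_state(); p=np.array(s['eef_pos']); Rm=R.from_quat(s['tcp_rot'])
t=np.r_[b+hx*u+hy*v,z]
X=Rm.as_matrix()
d=p[:2]-b
print('t',round(s['time'],2),'p',np.round(p,4),'hf',np.round([d@u,d@v],4),'xang',round(np.degrees(np.arctan2(X[1,0],X[0,0])),2),'zaxis',np.round(X[:,2],3),'F',np.round(s['contact_force'],1),'open',round(float(s['opening']),2))
print('delta tool cm',np.round(100*Rm.inv().apply(t-p),2))
E
python3 -m crank '[[1,0,0,0,0,0,-8.2],[1,0,0,0,0,0,-8.2],[1,0,0,0,0,0,-8.2],[1,0,0,0,0,0,-8.2],[1,0,0,0,0,0,0]]' 40; python3 go.py .058 -.042 .19; python3 -c "
from h import *
print(tip_extent)"
```

```text
time: 2.2
eef_pos: [0.2553, -0.6249, 0.2483]
tcp_rot: [0.887, 0.462, -0.0, -0.0]
contact_force: [0.7, 0.2, -0.2]
opening: 0.144
t 2.2 p [ 0.2553 -0.6249  0.2483] hf [-0.0447  0.6387] xang 55.01 zaxis [-0.  0. -1.] F [ 0.7  0.2 -0.2] open 0.14
delta tool cm [ 68.07 -10.26   5.83]
0.017
```

```bash
python3 -m crank '[[1,4.5,-0.6,0,0,0,0],[1,4.5,-0.6,0,0,0,0],[1,4.5,-0.6,0,0,0,0],[1,4.5,-0.6,0,0,0,0],[1,4.5,-0.6,0,0,0,0]]' >/dev/null;  python3 -m crank '[[1,4.5,-0.7,0,0,0,0],[1,4.5,-0.7,0,0,0,0],[1,4.5,-0.7,0,0,0,0],[1,4.5,-0.7,0,0,0,0],[1,4.5,-0.7,0,0,0,0]]' >/dev/null; python3 -m crank '[[1,4.5,-0.7,0,0,0,0],[1,4.5,-0.7,0,0,0,0],[1,4.5,-0.7,0,0,0,0],[1,0,0,0,0,0,0],[1,0,0,0,0,0,0]]'; python3 go.py .058 -.042 .19
```

```text
time: 3.7
eef_pos: [0.5204, -0.0954, 0.2484]
tcp_rot: [0.887, 0.462, -0.0, 0.0]
contact_force: [-0.6, -0.7, 0.2]
opening: 0.002
t 3.7 p [ 0.5204 -0.0954  0.2484] hf [0.0418 0.0529] xang 55.04 zaxis [-0.    -0.001 -1.   ] F [-0.6 -0.7  0.2] open 0.0
delta tool cm [ 9.5  -1.61  5.83]
```

```bash
python3 -m crank '[[1,4.7,-0.8,0,0,0,0],[1,4.8,-0.8,0,0,0,0],[1,0,0,2.9,0,0,0],[1,0,0,2.9,0,0,0],[1,0,0,0,0,0,0]]'; python3 go.py .058 -.042 .118; python3 loc.py 2
```

```text
time: 4.2
eef_pos: [0.5585, -0.0099, 0.1855]
tcp_rot: [0.888, 0.461, -0.004, -0.003]
contact_force: [-0.3, 0.1, -0.8]
opening: -0.002
t 4.2 p [ 0.5585 -0.0099  0.1855] hf [ 0.0596 -0.039 ] xang 54.85 zaxis [-0.009  0.001 -1.   ] F [-0.3  0.1 -0.8] open -0.0
delta tool cm [0.33 0.22 6.75]
handle side trace 0.92 [336.2 243.6] 1223
handle top trace 0.66 [364.8 219.2] 331
lever side trace 0.52 [330.7 234.8] 65
lever top trace 0.65 [468.7 283.3] 649
fixture side trace 0.89 [389.8 279.8] 7876
fixture top trace 0.79 [397.  164.8] 10060
```

View pics/side2.png

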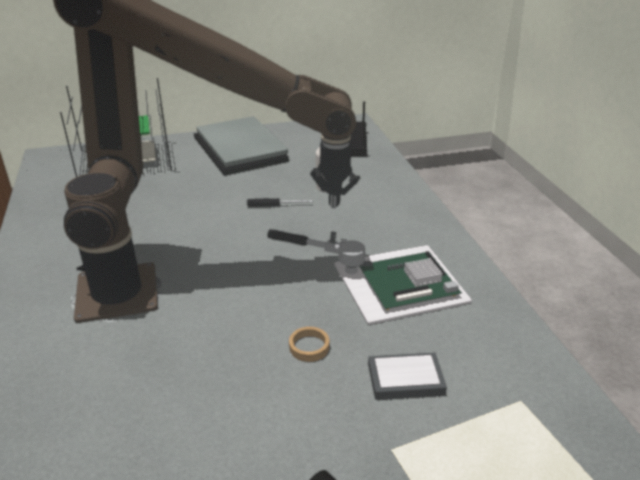

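View pics/ztop2.png

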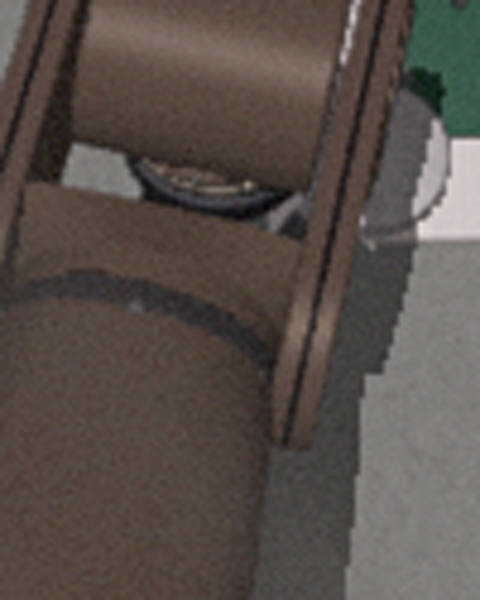

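The side view is now clear: the handle runs from (270,233) to the head at (351,248), and the fingertips are at about (334,205). The arm hides the ratchet from the top camera. I'll refit from the side mask and check the predicted tip.

```bash
sed -i "s/if 'handle_'+n in m}/if 'handle_'+n in m and n in (sys.argv[5] if len(sys.argv)>5 else 'side top')}/" fit.py; python3 fit.py 2 0.585 -0.076 2.53 side; python3 - <<'E'
from h import *
c=read_camera('side'); s=get_state(); p=np.array(s['eef_pos'])
Rm=R.from_quat(s['tcp_rot'])
for dz in(0,.017): print(dz,np.round(proj(c,p+Rm.apply([0,0,dz])),1))
th=np.radians(145);u=np.array([np.cos(th),np.sin(th)]);v=np.array([-u[1],u[0]]);b=np.array([.585,-.076])
for a in(-.4,0,.4):
  for x in(.046,.06): print(a,x,np.round(proj(c,np.r_[b+x*u-.030*np.sin(-a)*v,.0855+.03*np.cos(a)]),1))
im=c['color'][150:260,290:380,::-1]; cv2.imwrite('pics/zz2.png',cv2.resize(im,None,fx=5,fy=5,interpolation=cv2.INTER_CUBIC))
E
```

```text
['side'] [ 0.5854 -0.0751  2.5412] deg 145.6 0.195
['side'] [ 0.5854 -0.0751  2.5412] deg 145.6 0.195
0 [335.4 198.6]
0.017 [335.4 204.5]
-0.4 0.046 [335.5 231.6]
-0.4 0.06 [330.2 230.5]
0 0.046 [334.  233.2]
0 0.06 [328.7 232.1]
0.4 0.046 [332.4 236.3]
0.4 0.06 [327.1 235.3]
```

View pics/zz2.png

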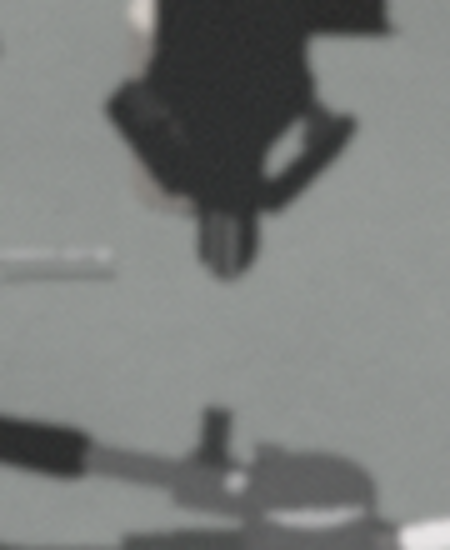

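The tip projection at (335,204.5) agrees with the picture. Now I'll descend beside the lever.

```bash
python3 -m crank '[[1,0.3,0.1,2.5,0,0,0],[1,0,0.1,2.5,0,0,0],[1,0,0,1.7,0,0,0],[1,0,0,0,0,0,0],[1,0,0,0,0,0,0]]'; python3 go.py .058 -.042 .118 ;python3 - <<'E'
from h import *
c=snap('side','s3.png')
im=c['color'][170:270,290:380,::-1]; cv2.imwrite('pics/zz3.png',cv2.resize(im,None,fx=6,fy=6,interpolation=cv2.INTER_CUBIC))
E
```

```text
time: 5.25
eef_pos: [0.565, -0.0079, 0.1236]
tcp_rot: [0.887, 0.462, -0.0, -0.0]
contact_force: [0.6, 0.2, 0.0]
opening: 0.002
t 5.25 p [ 0.565  -0.0079  0.1236] hf [ 0.0554 -0.0444] xang 55.02 zaxis [-0.  0. -1.] F [0.6 0.2 0. ] open 0.0
delta tool cm [-0.24 -0.26  0.56]
```

View pics/zz3.png

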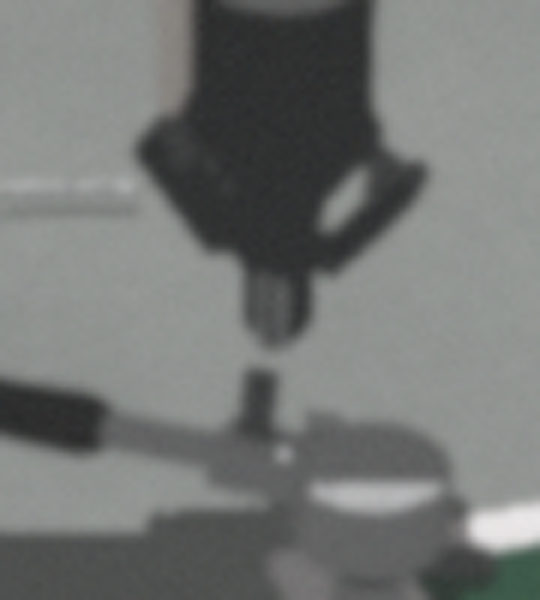

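```bash
python3 -m crank '[[1,0,-0.25,0.5,0,0,0],[1,-0.5,0,0,0,0,0],[1,-0.5,0,0,0,0,0],[1,0,0,0,0,0,0]]'; python3 go.py .058 -.0085 .118; for i in 1 2 3; do python3 -m crank '[[1,-0.2,0,0,0,0,0],[1,-0.2,0,0,0,0,0],[1,0,0,0,0,0,0]]' | grep -E "eef|force";done; python3 go.py .058 -.0085 .118
```

```text
time: 5.7
eef_pos: [0.5569, -0.0152, 0.1186]
tcp_rot: [0.887, 0.462, 0.0, 0.0]
contact_force: [-0.3, 0.2, -0.0]
opening: -0.002
t 5.7 p [ 0.5569 -0.0152  0.1186] hf [ 0.0579 -0.0337] xang 54.98 zaxis [ 0. -0. -1.] F [-0.3  0.2 -0. ] open -0.0
delta tool cm [-2.52 -0.01  0.06]
eef_pos: [0.5548, -0.0182, 0.1184]
contact_force: [0.0, 0.6, 0.3]
eef_pos: [0.5524, -0.0214, 0.1183]
contact_force: [0.4, 0.2, -0.4]
eef_pos: [0.5507, -0.0242, 0.1189]
contact_force: [0.3, 2.5, 2.2]
t 6.6 p [ 0.5507 -0.0242  0.1189] hf [ 0.0578 -0.0227] xang 55.0 zaxis [ 0.001  0.001 -1.   ] F [0.3 2.5 2.2] open 0.0
delta tool cm [-1.42 -0.02  0.09]
```

```bash
for i in 1 2 3 4 5; do python3 -m crank '[[1,-0.1,0,0,0,0,0],[1,-0.1,0,0,0,0,0],[1,0,0,0,0,0,0]]' | grep -E "eef|force";done; python3 go.py .058 -.0085 .118;python3 - <<'E'
from h import *
c=snap('side','s4.png')
im=c['color'][170:270,290:380,::-1]; cv2.imwrite('pics/zz4.png',cv2.resize(im,None,fx=6,fy=6,interpolation=cv2.INTER_CUBIC))
E
```

```text
eef_pos: [0.5495, -0.0263, 0.1187]
contact_force: [2.2, 2.2, 2.2]
eef_pos: [0.5479, -0.0281, 0.1183]
contact_force: [2.0, 1.3, 1.0]
eef_pos: [0.5466, -0.0296, 0.1181]
contact_force: [1.9, 1.3, 1.1]
eef_pos: [0.5456, -0.0311, 0.1184]
contact_force: [1.1, 1.9, 0.9]
eef_pos: [0.5446, -0.0326, 0.1185]
contact_force: [1.6, 2.9, 2.9]
t 8.1 p [ 0.5446 -0.0326  0.1185] hf [ 0.058  -0.0124] xang 55.01 zaxis [ 0.  0. -1.] F [1.6 2.9 2.9] open -0.0
delta tool cm [-0.39  0.    0.05]
```

View pics/zz4.png

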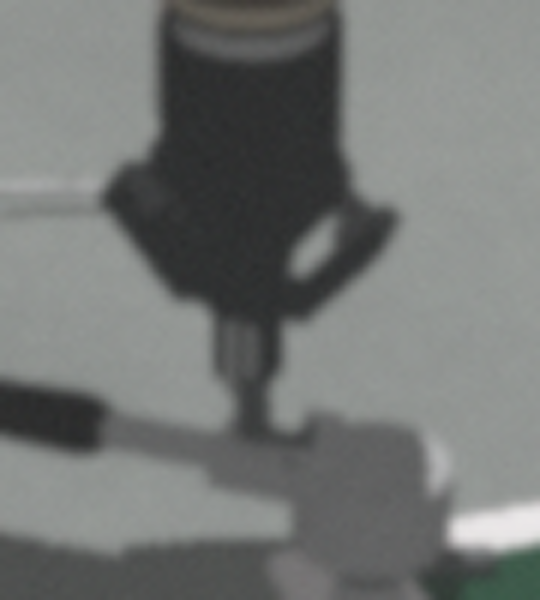

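The lever is moving and the handle still lies on the same line. I'll continue in smaller steps to the end stop.

```bash
for i in 1 2 3 ; do python3 -m crank '[[1,-0.1,0,0,0,0,0],[1,0,0,0,0,0,0]]' | grep -E "eef|force";done; python3 go.py .058 -.0085 .118
```

```text
eef_pos: [0.544, -0.0335, 0.1185]
contact_force: [1.9, 4.1, 3.7]
eef_pos: [0.5434, -0.0344, 0.1185]
contact_force: [2.0, 2.9, 4.0]
eef_pos: [0.5428, -0.0352, 0.1184]
contact_force: [1.3, 3.8, 3.6]
t 8.75 p [ 0.5428 -0.0352  0.1184] hf [ 0.0579 -0.0092] xang 55.01 zaxis [ 0.  0. -1.] F [1.3 3.8 3.6] open 0.0
delta tool cm [-0.07 -0.01  0.04]
```

```bash
for i in 1 2 3 ; do python3 -m crank '[[1,-0.1,0,0,0,0,0],[1,0,0,0,0,0,0]]' | grep -E "eef|force";done; python3 go.py .058 -.0085 .118;python3 - <<'E'
from h import *
c=snap('side','s5.png')
im=c['color'][170:270,290:380,::-1]; cv2.imwrite('pics/zz5.png',cv2.resize(im,None,fx=6,fy=6,interpolation=cv2.INTER_CUBIC))
E
```

```text
eef_pos: [0.5423, -0.0359, 0.1184]
contact_force: [1.3, 4.2, 3.4]
eef_pos: [0.5418, -0.0367, 0.1184]
contact_force: [1.2, 4.2, 4.1]
eef_pos: [0.5412, -0.0376, 0.1183]
contact_force: [2.3, 4.5, 4.1]
t 9.35 p [ 0.5412 -0.0376  0.1183] hf [ 0.0579 -0.0063] xang 55.02 zaxis [ 0.  0. -1.] F [2.3 4.5 4.1] open 0.0
delta tool cm [ 0.22 -0.01  0.03]
```

View pics/zz5.png

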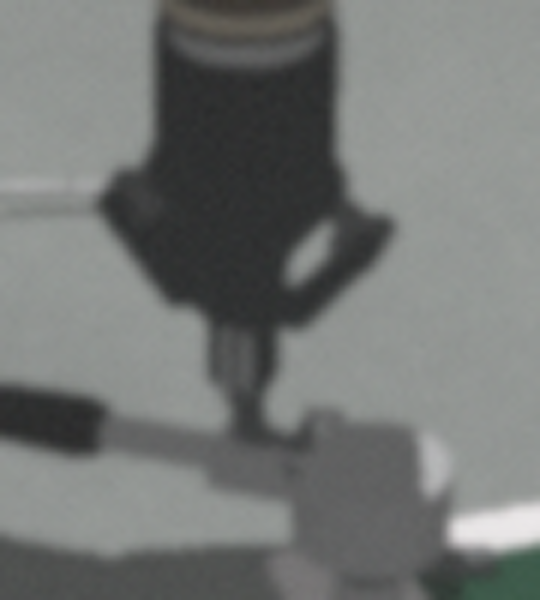

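```bash
for i in 1 2 ; do python3 -m crank '[[1,-0.1,0,0,0,0,0],[1,0,0,0,0,0,0]]' | grep -E "eef|force";done;  python3 go.py .058 -.0085 .118
```

```text
eef_pos: [0.5406, -0.0385, 0.1183]
contact_force: [2.0, 3.7, 3.0]
eef_pos: [0.5401, -0.0393, 0.1183]
contact_force: [3.1, 4.3, 2.8]
t 9.8 p [ 0.5401 -0.0393  0.1183] hf [ 0.0578 -0.0043] xang 55.02 zaxis [ 0. -0. -1.] F [3.1 4.3 2.8] open -0.0
delta tool cm [ 0.42 -0.02  0.03]
```

```bash
for i in 1 2 ; do python3 -m crank '[[1,-0.1,0,0,0,0,0],[1,0,0,0,0,0,0]]' | grep -E "eef|force";done;  python3 go.py .058 -.0085 .118;python3 - <<'E'
from h import *
c=snap('side','s6.png')
for t in ['lever','lever_tip','handle']:
    l=place_of(t,'side'); print(t,l and (l[0]['p'],l[0]['location']))
im=c['color'][200:260,300:370,::-1]; cv2.imwrite('pics/zz6.png',cv2.resize(im,None,fx=8,fy=8,interpolation=cv2.INTER_CUBIC))
th=np.radians(145.3);u=np.array([np.cos(th),np.sin(th)]);v=np.array([-u[1],u[0]]);b=np.array([.585,-.0755])
for a in(0,.2,.3,.4):
  print(a,[np.round(proj(c,np.r_[b+.053*u+r*np.sin(a)*v,.0855+r*np.cos(a)]),1) for r in (.022,.03)])
E
```

```text
eef_pos: [0.5396, -0.0401, 0.1183]
contact_force: [3.4, 3.3, 3.0]
eef_pos: [0.5392, -0.0408, 0.1184]
contact_force: [3.7, 5.0, 2.6]
t 10.2 p [ 0.5392 -0.0408  0.1184] hf [ 0.0577 -0.0025] xang 55.01 zaxis [ 0.001  0.    -1.   ] F [3.7 5.  2.6] open 0.0
delta tool cm [ 0.6  -0.03  0.04]
lever (0.66, [338.2, 245.9])
lever_tip (0.63, [331.5, 239.0])
handle (0.98, [350.9, 270.9])
0 [array([331.2, 235.2]), array([331.2, 232.6])]
0.2 [array([330.6, 236.3]), array([330.5, 234. ])]
0.3 [array([330.4, 236.9]), array([330.1, 234.8])]
0.4 [array([330.1, 237.6]), array([329.7, 235.8])]
```

View pics/zz6.png

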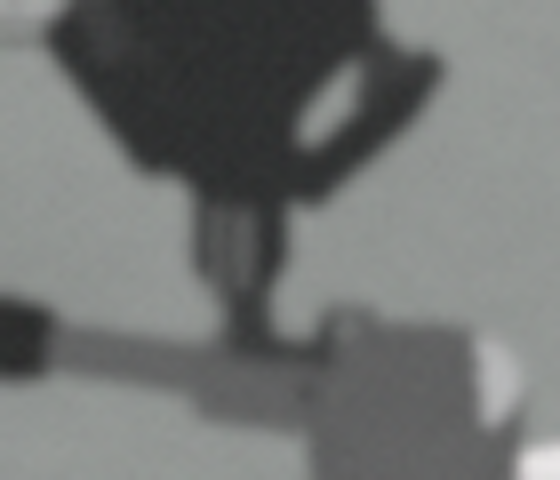

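The force is now about 6.7 N and lever_tip is at row 239, level with or below the row expected for 0.40 rad. I'll back off and look.

```bash
python3 -m crank '[[1,1,0,0,0,0,0],[1,2,0,0,0,0,0],[1,1,-1,-3,0,0,0],[1,4,-2,-3,0,0,0],[1,0,0,0,0,0,0]]' | grep -E "eef|force"; python3 loc.py 7; python3 fit.py 7 0.585 -0.0755 2.536 side; python3 - <<'E'
from h import *
c=read_camera('side')
for t in ['lever','lever_tip']:
    l=place_of(t,'side'); print(t,l and (l[0]['p'],l[0]['location']))
E
```

```text
eef_pos: [0.5613, 0.0411, 0.1795]
contact_force: [-0.0, -0.2, 1.0]
handle side trace 0.94 [334.2 245.6] 1345
handle top trace 0.78 [347.6 232.2] 1665
lever side trace 0.6 [330.3 242.8] 102
lever top trace 0.66 [346.7 231.2] 56
fixture side trace 0.65 [389.7 278.7] 8033
fixture top trace 0.63 [388.6 175.9] 12465
['side'] [ 0.5854 -0.0748  2.6264] deg 150.5 0.102
['side'] [ 0.5854 -0.0748  2.6264] deg 150.5 0.102
lever (0.54, [337.7, 243.7])
lever_tip (0.58, [331.7, 239.6])
```

View pics/zside7.png

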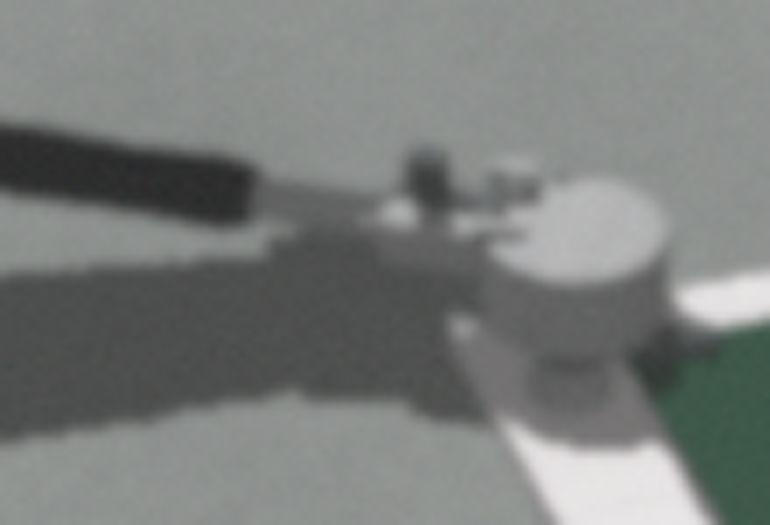

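View pics/ztop7.png

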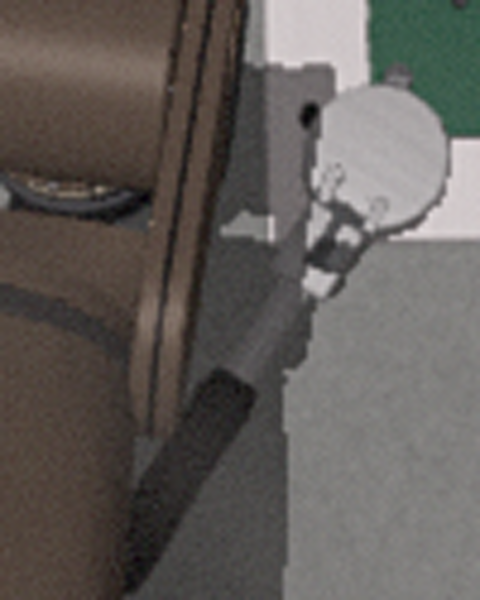

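The side view shows the tab at zoom (428,180), now shorter. The handle has turned about 5° anticlockwise to 150.5° and the dog hasn't moved (top zoom (398,75)). I'll estimate the lean numerically.

```bash
cat > lean.py <<'E'
from h import *
import sys
tag=sys.argv[1]; th=np.radians(float(sys.argv[2])); m=np.load('m'+tag+'.npz')
b=np.array([.585,-.0755]);u=np.array([np.cos(th),np.sin(th)]);v=np.array([-u[1],u[0]])
for n in('side','top'):
    c=read_camera(n)
    l=place_of('lever_tip',n); print(n,l and np.round([l[0]['p'],*l[0]['location']],2))
    M=m['lever_'+n]; ys,xs=np.where(M); im=c['color'].astype(int)
    for a in(-.4,-.2,0,.1,.2,.3,.4):
        pts=[]
        for x in(.046,.06):
            for w in(-.004,.004):
                for h in(.004,.03):
                    pts.append(proj(c,np.r_[b+x*u+(h*np.sin(a)+w*np.cos(a))*v,.0855+h*np.cos(a)-w*np.sin(a)]))
        I=np.zeros((480,640),np.uint8); cv2.fillConvexPoly(I,cv2.convexHull(np.round(np.array(pts)*16).astype(np.int32)),1,shift=4)
        I=I>0
        tipp=proj(c,np.r_[b+.053*u+.022*np.sin(a)*v,.0855+.022*np.cos(a)])
        print(n,a,'iou',round((I&M).sum()/(I|M).sum(),2),'mean gray',round(im[I].mean(),1),'tip',np.round(tipp,1))
E
python3 lean.py 7 150.5; python3 lean.py 1 145.2
```

```text
side [  0.4 330.5 239.5]
side -0.4 iou 0.3 mean gray 110.0 tip [331.5 235. ]
side -0.2 iou 0.33 mean gray 106.6 tip [331.1 235.5]
side 0 iou 0.36 mean gray 104.2 tip [330.7 236.2]
side 0.1 iou 0.35 mean gray 104.4 tip [330.5 236.7]
side 0.2 iou 0.39 mean gray 98.8 tip [330.2 237.3]
side 0.3 iou 0.41 mean gray 96.4 tip [330.  237.9]
side 0.4 iou 0.43 mean gray 94.4 tip [329.8 238.6]
top [  0.39 350.2  233.2 ]
top -0.4 iou 0.11 mean gray 87.2 tip [341.8 229.4]
top -0.2 iou 0.15 mean gray 83.0 tip [343.5 230.4]
top 0 iou 0.25 mean gray 79.9 tip [345.2 231.4]
top 0.1 iou 0.36 mean gray 77.2 tip [346.1 231.9]
top 0.2 iou 0.42 mean gray 75.7 tip [347.  232.4]
top 0.3 iou 0.38 mean gray 81.6 tip [347.8 233. ]
top 0.4 iou 0.32 mean gray 82.9 tip [348.6 233.5]
side [  0.51 330.4  239.2 ]
side -0.4 iou 0.62 mean gray 117.6 tip [332.3 234.1]
side -0.2 iou 0.63 mean gray 114.3 tip [331.8 234.5]
side 0 iou 0.66 mean gray 109.5 tip [331.2 235.2]
side 0.1 iou 0.67 mean gray 106.8 tip [330.9 235.7]
side 0.2 iou 0.63 mean gray 106.8 tip [330.6 236.3]
side 0.3 iou 0.57 mean gray 101.5 tip [330.4 236.9]
side 0.4 iou 0.5 mean gray 97.4 tip [330.1 237.6]
top []
top -0.4 iou 0.36 mean gray 104.5 tip [340.1 227.9]
top -0.2 iou 0.42 mean gray 92.3 tip [341.7 229. ]
top 0 iou 0.3 mean gray 90.0 tip [343.3 230.1]
top 0.1 iou 0.21 mean gray 87.9 tip [344.1 230.7]
top 0.2 iou 0.16 mean gray 78.2 tip [345.  231.3]
top 0.3 iou 0.13 mean gray 79.7 tip [345.8 232. ]
top 0.4 iou 0.11 mean gray 80.0 tip [346.5 232.6]
```

```bash
python3 - <<'E'
from h import *
th=np.radians(150.5)
b=np.array([.585,-.0755]);u=np.array([np.cos(th),np.sin(th)]);v=np.array([-u[1],u[0]])
c=read_camera('top'); k=12; x0,y0=325,205
im=cv2.resize(c['color'][y0:y0+45,x0:x0+60,::-1],None,fx=k,fy=k,interpolation=cv2.INTER_CUBIC)
outs=[]
for a in(None,.2,.4):
    o=im.copy()
    if a is not None:
        for h in(.03,):
            P=[proj(c,np.r_[b+x*u+(h*np.sin(a)+w*np.cos(a))*v,.0855+h*np.cos(a)-w*np.sin(a)]) for x,w in((.046,-.004),(.046,.004),(.06,.004),(.06,-.004))]
            cv2.polylines(o,[np.round((np.array(P)+.5-[x0,y0])*k).astype(np.int32)],True,(0,0,255),1)
        P=[proj(c,np.r_[b+x*u+w*v,.085]) for x,w in((.03,-.015),(.07,-.015),(.07,.015),(.03,.015))]
        cv2.polylines(o,[np.round((np.array(P)+.5-[x0,y0])*k).astype(np.int32)],False,(0,255,0),1)
    outs.append(o[:, :480][:, :])
o=np.hstack(outs); o=cv2.resize(o,(800,int(o.shape[0]*800/o.shape[1])),interpolation=cv2.INTER_AREA)
cv2.imwrite('pics/ov7.png',o)
E
```

```text
(no output)
```

View pics/ov7.png

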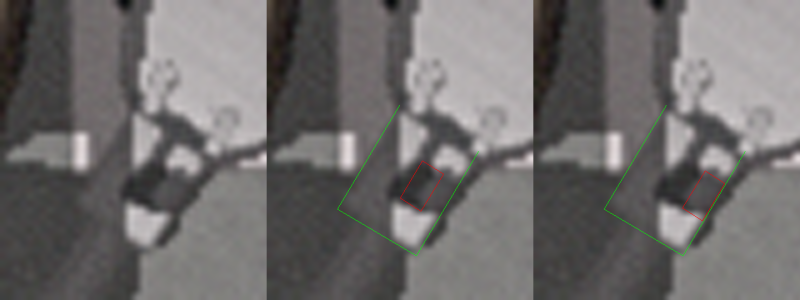

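In the overlay the lit tab top lies on or slightly past the 0.40 rad outline, so the lever is fully over. Next I'll go beside the grip, with the handle at 150.5°.

```bash
python3 -m crank '[[1,0,0,0,0,0,-5.5]]' >/dev/null; python3 go.py .17 -.042 .18 150.5
```

```text
t 12.1 p [0.5596 0.0387 0.1762] hf [ 0.0786 -0.0873] xang 60.66 zaxis [ 0. -0. -1.] F [-1.  -0.7  0.4] open 0.0
delta tool cm [-4.51 -9.15 -0.38]
```

```bash
python3 -m crank '[[1,0,-4.5,0,0,0,0],[1,-2,-4.6,0,0,0,0],[1,-1.5,0,0,0,0,0],[1,0,0,0,0,0,0],[1,0,0,0,0,0,0]]' | grep -E "eef|force"; python3 go.py .17 -.042 .077 150.5
```

```text
eef_pos: [0.4646, 0.0526, 0.1772]
contact_force: [-0.3, 0.0, 0.3]
t 12.6 p [0.4646 0.0526 0.1772] hf [ 0.1681 -0.0526] xang 60.46 zaxis [ 0.003 -0.    -1.   ] F [-0.3  0.   0.3] open 0.0
delta tool cm [-1.07 -0.22 10.02]
```

```bash
python3 -m crank '[[1,0,-0.2,3.5,0,0,0],[1,0,0,3.5,0,0,0],[1,0,0,3.0,0,0,0],[1,0,0,0,0,0,0],[1,0,0,0,0,0,0]]' | grep -E "eef|force"; python3 go.py .17 -.025 .077 150.5; python3 loc.py 8; python3 fit.py 8 0.585 -0.0755 2.626 side
```

```text
eef_pos: [0.4628, 0.0538, 0.0766]
contact_force: [0.1, -0.4, 1.1]
t 13.1 p [0.4628 0.0538 0.0766] hf [ 0.1702 -0.0528] xang 60.5 zaxis [ 0.  0. -1.] F [ 0.1 -0.4  1.1] open 0.0
delta tool cm [-2.78  0.02 -0.04]
handle side trace 0.85 [333.4 246.5] 1236
handle top trace 0.91 [349.5 222.5] 1292
lever side trace 0.57 [330.8 241.5] 73
fixture side trace 0.91 [389.9 279.5] 8082
fixture top trace 0.6 [389.5 173.5] 12170
['side'] [ 0.5835 -0.0742  2.6162] deg 149.9 0.171
['side'] [ 0.5835 -0.0742  2.6162] deg 149.9 0.171
```

View pics/side8.png

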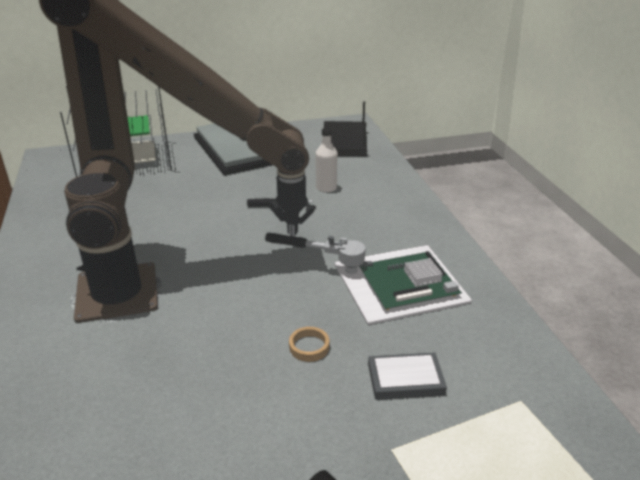

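```bash
python3 -m crank '[[1,-0.8,0,0,0,0,0],[1,-0.8,0,0,0,0,0],[1,-0.4,0,0,0,0,0],[1,-0.4,0,0,0,0,0],[1,0,0,0,0,0,0]]' | grep -E "eef|force"; python3 go.py .17 -.025 .077 150.5;  python3 -m crank '[[1,-0.6,-0.08,0,0,0,-2],[1,-0.6,-0.08,0,0,0,-2],[1,-0.6,-0.08,0,0,0,-2]]' | grep -E "eef|force"; python3 go.py .17 -.025 .077 156.5;
```

```text
eef_pos: [0.4494, 0.0326, 0.0761]
contact_force: [-0.4, 0.6, 0.2]
t 14.1 p [0.4494 0.0326 0.0761] hf [ 0.1715 -0.0278] xang 60.46 zaxis [-0.  0. -1.] F [-0.4  0.6  0.2] open -0.0
delta tool cm [-0.28  0.15 -0.09]
eef_pos: [0.4398, 0.0192, 0.0764]
contact_force: [2.0, 6.6, -0.8]
t 14.4 p [0.4398 0.0192 0.0764] hf [ 0.1711 -0.0295] xang 66.49 zaxis [ 0.002  0.003 -1.   ] F [ 2.   6.6 -0.8] open -0.0
delta tool cm [-0.45  0.11 -0.07]
```

Reach would get tight near the base at r = 170 mm, so I'll slide inward to r ≈ 150 mm on the grip.

```bash
python3 -m crank '[[1,0.8,0,0,0,0,0],[1,0,1.0,0,0,0,0],[1,0,1.1,0,0,0,0],[1,-0.6,0,0,0,0,0],[1,0,0,0,0,0,0]]' | grep -E "eef|force"; python3 go.py .15 -.025 .077 154;  python3 -m crank '[[1,-0.5,-0.08,0,0,0,-2],[1,-0.5,-0.08,0,0,0,-2],[1,-0.5,-0.08,0,0,0,-2]]' | grep -E "eef|force"; python3 go.py .15 -.025 .077 162;
```

```text
eef_pos: [0.4613, 0.0115, 0.0767]
contact_force: [4.2, 2.7, -0.4]
t 14.9 p [0.4613 0.0115 0.0767] hf [ 0.1495 -0.0244] xang 66.44 zaxis [ 0.004  0.001 -1.   ] F [ 4.2  2.7 -0.4] open -0.0
delta tool cm [ 0.06 -0.05 -0.03]
eef_pos: [0.4534, -0.0007, 0.0768]
contact_force: [6.0, 7.4, -1.2]
t 15.2 p [ 0.4534 -0.0007  0.0768] hf [ 0.1485 -0.0309] xang 72.5 zaxis [ 0.005  0.002 -1.   ] F [ 6.   7.4 -1.2] open -0.0
delta tool cm [-0.59 -0.16 -0.03]
```

```bash
python3 loc.py 9; python3 fit.py 9 0.585 -0.0755 2.75 side; python3 -c "
from h import *
for t in ['dog','stop_pin','lever_tip']:
  for n in ('side','top'):
    l=place_of(t,n); print(t,n,l and np.round([l[0]['p'],*l[0]['location']],2))
print(get_state()['contact_force'])
"
```

```text
handle side trace 0.83 [334.  249.6] 1456
handle top trace 0.94 [354.9 218. ] 980
fixture side trace 0.97 [389.2 275.6] 7954
fixture top trace 0.68 [390.7 173.4] 11922
['side'] [ 0.5849 -0.0776  2.7736] deg 158.9 0.09
['side'] [ 0.5849 -0.0776  2.7736] deg 158.9 0.09
dog side [  0.61 349.9  274.6 ]
dog top []
stop_pin side [  0.89 356.8  256.5 ]
stop_pin top [  0.72 345.5  204.8 ]
lever_tip side [  0.51 330.8  242.2 ]
lever_tip top [  0.46 354.5  232.2 ]
[ 4.74304132  3.7048946  -0.84981631]
```

View pics/ztop9.png

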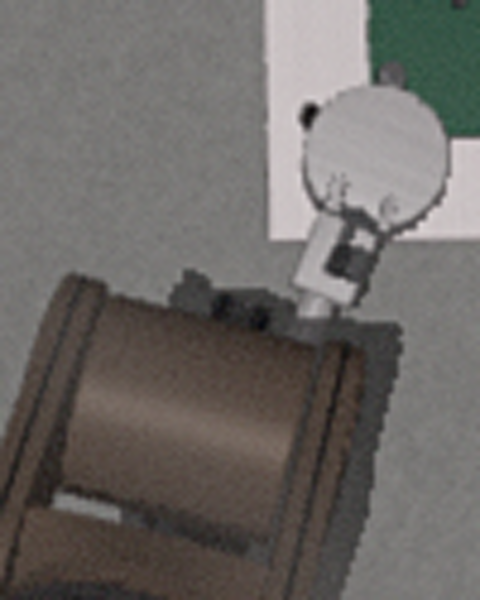

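View pics/zside9.png

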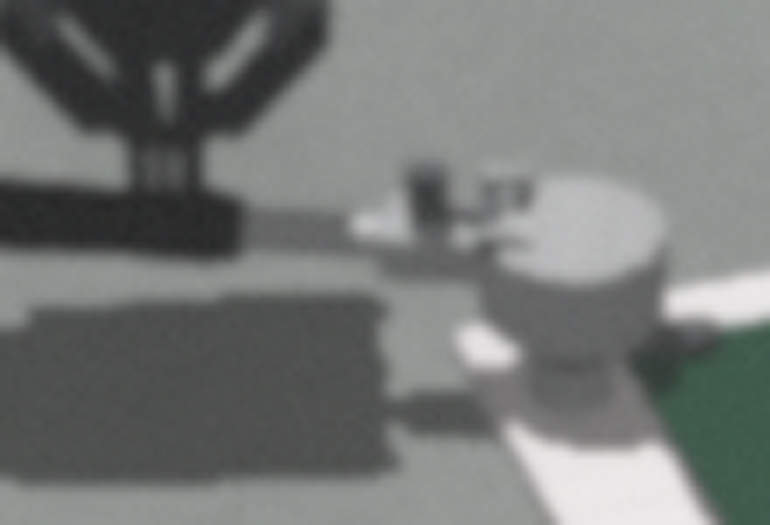

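The dog has begun to move: its tip went from (398,75) to (391,73) in the top zoom. The bolt is being driven, so I'll keep swinging.

```bash
for i in 1 2 3; do python3 -m crank '[[1,-0.52,-0.08,0,0,0,-2],[1,-0.52,-0.08,0,0,0,-2],[1,-0.52,-0.08,0,0,0,-2],[1,-0.52,-0.08,0,0,0,-2]]' | grep -E "force";done; python3 go.py .15 -.025 .077 184;
```

```text
contact_force: [1.9, 8.0, 3.0]
contact_force: [-0.1, 8.1, 5.2]
contact_force: [-2.4, 9.8, 6.8]
t 17.2 p [ 0.4339 -0.0603  0.0762] hf [ 0.1496 -0.0262] xang 96.53 zaxis [-0.005  0.005 -1.   ] F [-2.4  9.8  6.8] open -0.0
delta tool cm [-0.12 -0.04 -0.08]
```

```bash
python3 loc.py 10; python3 fit.py 10 0.585 -0.0765 3.18 side; python3 -c "
from h import *
s=get_state();print(s['contact_force'],np.round(s['qpos'],3),s['wrist_torque'])
"
```

```text
handle side trace 0.64 [335.4 257.7] 1453
handle top trace 0.68 [359.3 216.9] 1026
lever side trace 0.49 [336.3 245.9] 106
lever top trace 0.4 [359.6 217.5] 1123
fixture side trace 0.7 [390.2 277.1] 7978
fixture top trace 0.97 [389.3 174. ] 12092
['side'] [ 0.5847 -0.0763  3.1905] deg 182.8 0.079
['side'] [ 0.5847 -0.0763  3.1905] deg 182.8 0.079
[-1.81043708  4.53721443  3.83546766] [-3.720e-01 -1.200e-02  2.261e+00  1.000e-03  8.980e-01 -4.860e-01] [ 0.76776232  0.31315623 -0.01073104]
```

View pics/ztop10.png

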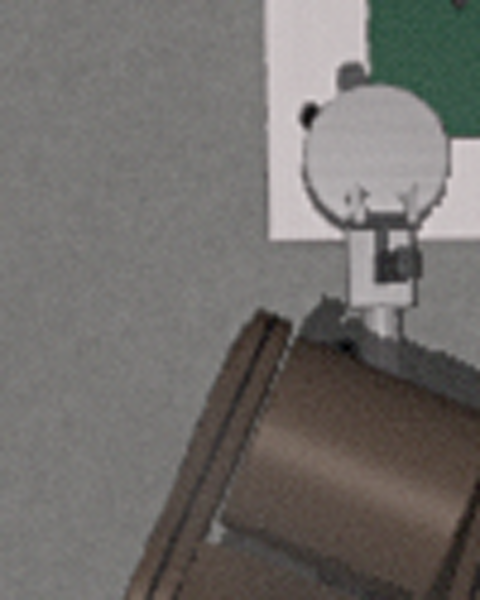

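View pics/side10.png

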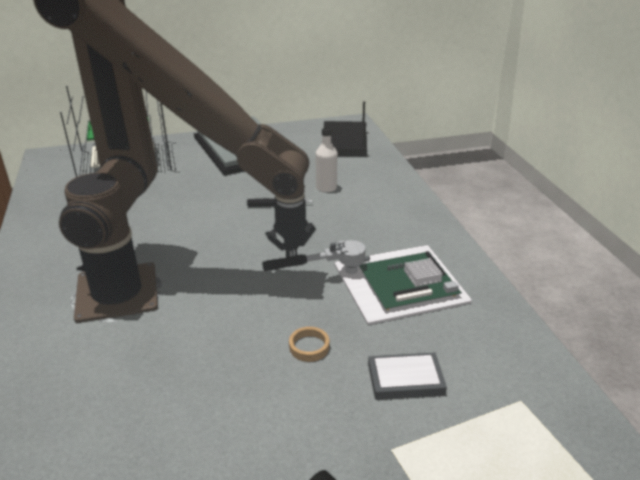

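```bash
python3 - <<'E'
from h import *
c=read_camera('top'); b=np.array([.585,-.076])
for nm,q,z in(('dog',(351,70),.0385),('dog0',(398,70),.0385),('pin',(310,116),.045)):
    p=atz(c,(280+q[0]/4.8,180+q[1]/4.8),z)[:2]-b; print(nm,np.round(p,4),np.linalg.norm(p),np.degrees(np.arctan2(p[1],p[0])))
E
```

```text
dog [0.0484 0.0087] 0.04913652216557086 10.18301686814208
dog0 [ 0.0489 -0.0138] 0.05077898547836669 -15.806780938613969
pin [0.0244 0.028 ] 0.037110463402447676 48.98603793282403
```

The dog is at about 10° and should stop at about 31°, leaving roughly 21°.

```bash
for i in 1 2 3; do python3 -m crank '[[1,-0.52,-0.08,0,0,0,-2],[1,-0.52,-0.08,0,0,0,-2],[1,-0.52,-0.08,0,0,0,-2]]' | grep -E "force|eef";done; python3 go.py .15 -.025 .077 202;
```

```text
eef_pos: [0.4331, -0.0758, 0.0757]
contact_force: [-3.7, 7.4, 6.1]
eef_pos: [0.4339, -0.0914, 0.0753]
contact_force: [-5.3, 8.0, 5.2]
eef_pos: [0.4364, -0.1067, 0.0749]
contact_force: [-7.7, 7.5, 6.0]
t 18.65 p [ 0.4364 -0.1067  0.0749] hf [ 0.1492 -0.0272] xang 114.58 zaxis [-0.011  0.006 -1.   ] F [-7.7  7.5  6. ] open -0.0
delta tool cm [-0.21 -0.09 -0.21]
```

```bash
for i in 1 2 3 4; do python3 -m crank '[[1,-0.26,-0.04,0,0,0,-1],[1,0,0,0,0,0,0]]' | grep -E "force|eef"; done; python3 go.py .15 -.025 .077 205
```

```text
eef_pos: [0.4372, -0.1097, 0.0748]
contact_force: [-6.4, 5.2, 4.4]
eef_pos: [0.4377, -0.1117, 0.0747]
contact_force: [-7.0, 6.3, 5.2]
eef_pos: [0.4381, -0.1138, 0.0746]
contact_force: [-7.8, 7.9, 6.5]
eef_pos: [0.4387, -0.1161, 0.0746]
contact_force: [-9.8, 8.1, 7.5]
t 19.45 p [ 0.4387 -0.1161  0.0746] hf [ 0.1495 -0.0255] xang 118.5 zaxis [-0.013  0.008 -1.   ] F [-9.8  8.1  7.5] open 0.0
delta tool cm [-0.04 -0.06 -0.24]
```

```bash
cat > ft.py <<'E'
from h import *
s=get_state();X=R.from_quat(s['tcp_rot']).as_matrix();p=np.array(s['eef_pos'])[:2]-[.585,-.076]
F=np.array(s['contact_force']); r=np.linalg.norm(p); t=np.array([-p[1],p[0]])/r
print('t',round(s['time'],2),'tool F',np.round(X.T@F,1),'|F|',round(np.linalg.norm(F),1),'tang',round(-(F[:2]@t),1),'angle of tcp',round(np.degrees(np.arctan2(p[1],p[0]))%360,2),'r',round(r,3),'at170',round(-(F[:2]@t)*r/.17,1))
E
python3 ft.py; python3 loc.py 11 ; python3 fit.py 11 0.585 -0.0765 3.55 side; python3 ft.py
```

```text
t 19.45 tool F [11.9 -4.8 -7.3] |F| 14.7 tang 10.4 angle of tcp 195.32 r 0.152 at170 9.2
handle side trace 0.7 [336.5 261.8] 1271
handle top trace 0.68 [362.3 217.2] 921
lever side trace 0.55 [335.9 249.4] 51
lever top trace 0.41 [368.2 231.5] 74
fixture side trace 0.97 [390.4 279. ] 8116
fixture top trace 0.77 [390.7 174.9] 11951
['side'] [ 0.585  -0.0753  3.5639] deg 204.2 0.111
['side'] [ 0.585  -0.0753  3.5639] deg 204.2 0.111
t 19.95 tool F [11.2 -4.5 -7.1] |F| 13.9 tang 9.8 angle of tcp 195.32 r 0.152 at170 8.7
```

View pics/ztop11.png

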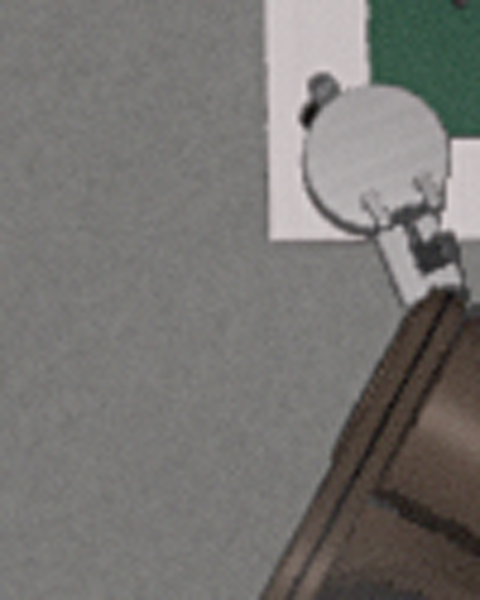

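View pics/zside11.png

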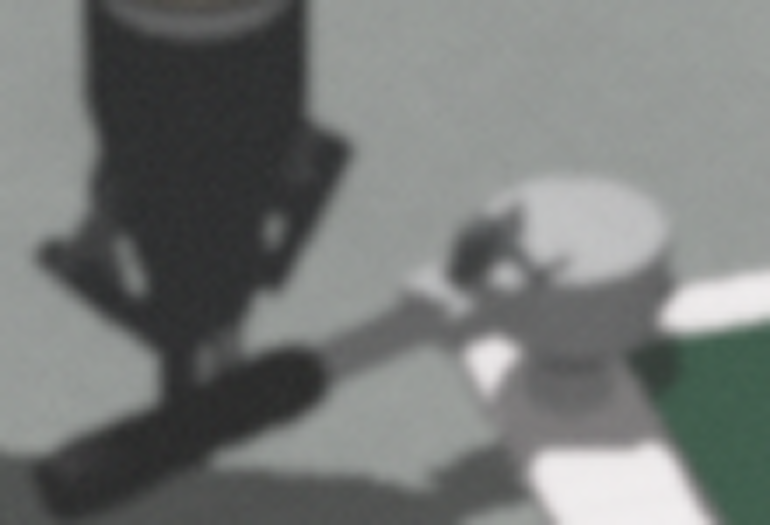

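The dog's tip at (322,88) is now at the pin at (308,116). I'll back off briefly to shed the sideways friction, then push straight.

```bash
python3 -m crank '[[1,0.8,0,0,0,0,0],[1,0.2,0,-0.2,0,0,0],[1,0,0,0,0,0,0]]' | grep eef; python3 ft.py;python3 go.py .15 -.025 .077 204.5; python3 -m crank '[[1,-0.5,0,0,0,0,0],[1,-0.3,0,0,0,0,0],[1,0,0,0,0,0,0]]' |grep eef; python3 ft.py
```

```text
eef_pos: [0.4362, -0.1085, 0.0769]
t 20.25 tool F [ 6.9 -0.5  2.5] |F| 7.4 tang 6.5 angle of tcp 192.32 r 0.152 at170 5.9
t 20.25 p [ 0.4362 -0.1085  0.0769] hf [ 0.1489 -0.0321] xang 118.51 zaxis [-0.005  0.004 -1.   ] F [-3.8  5.9 -2.4] open -0.0
delta tool cm [-0.7  -0.16 -0.01]
eef_pos: [0.4384, -0.115, 0.0767]
t 20.55 tool F [10.7 -4.  -4. ] |F| 12.1 tang 9.4 angle of tcp 194.91 r 0.152 at170 8.4
```

```bash
python3 -m crank '[[1,1,0,0,0,0,0],[1,0.5,0,0,0,0,0],[1,0,0,0,0,0,0]]' | grep eef; python3 ft.py; python3 -m crank '[[1,0.5,0,0,0,0,0],[1,0,0,0,0,0,0],[1,0,0,0,0,0,0]]' | grep eef; python3 ft.py; python3 loc.py 12 ; python3 fit.py 12 0.585 -0.0765 3.55 side
```

```text
eef_pos: [0.4348, -0.1034, 0.0783]
t 20.85 tool F [4.  1.8 1.2] |F| 4.5 tang 4.3 angle of tcp 190.32 r 0.153 at170 3.9
eef_pos: [0.4332, -0.0997, 0.0788]
t 21.15 tool F [ 1.2  0.7 -2.1] |F| 2.5 tang 1.3 angle of tcp 188.89 r 0.154 at170 1.2
handle side trace 0.76 [336.6 262.3] 1289
handle top trace 0.8 [361.8 220.5] 1044
lever side trace 0.63 [335.4 249.8] 95
fixture side trace 0.84 [388.8 277.8] 7849
fixture top trace 0.57 [389.6 174.1] 12209
['side'] [ 0.585  -0.075   3.4628] deg 198.4 0.125
['side'] [ 0.585  -0.075   3.4628] deg 198.4 0.125
```

View pics/zside12.png

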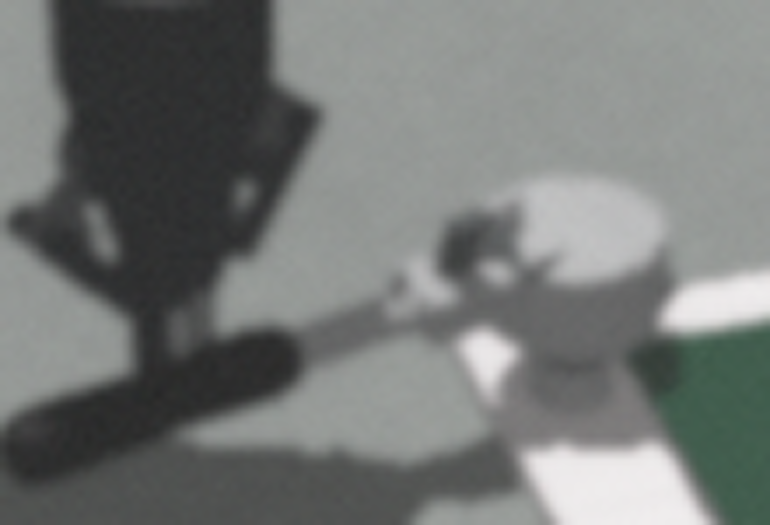

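View pics/ztop12.png

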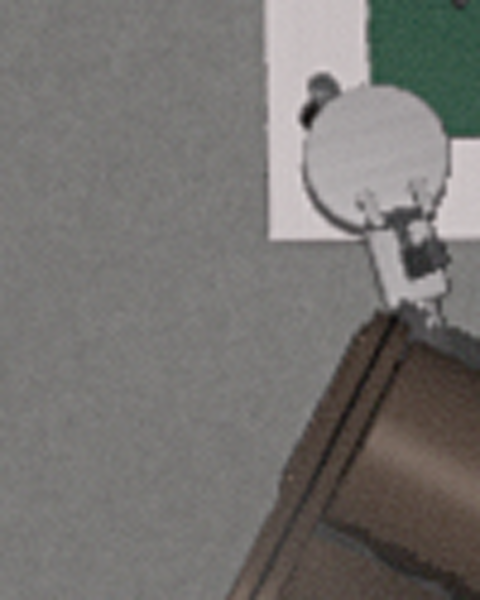

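The handle sprang back about 6°, so the drive has some elastic wind-up, while the dog stayed at (322,88) by the pin. Now I'll build up to a firm push step by step.

```bash
python3 -m crank '[[1,-0.7,0,0,0,0,0],[1,-0.7,0,0,0,0,0],[1,-0.3,0,0,0,0,0],[1,0,0,0,0,0,0]]' | grep eef; python3 ft.py; for i in 1 2 3 4; do python3 -m crank '[[1,-0.2,-0.03,0,0,0,-0.5],[1,0,0,0,0,0,0]]' >/dev/null; python3 ft.py; done
```

```text
eef_pos: [0.4375, -0.1126, 0.0768]
t 22.05 tool F [ 9.  -3.4 -4.7] |F| 10.7 tang 7.8 angle of tcp 193.94 r 0.152 at170 7.0
t 22.25 tool F [10.5 -3.6 -6. ] |F| 12.6 tang 9.2 angle of tcp 194.49 r 0.152 at170 8.2
t 22.45 tool F [10.7 -3.6 -6.5] |F| 13.0 tang 9.4 angle of tcp 195.12 r 0.152 at170 8.4
t 22.65 tool F [12.  -3.7 -8.3] |F| 15.1 tang 10.6 angle of tcp 195.77 r 0.152 at170 9.5
t 22.85 tool F [12.  -3.3 -8. ] |F| 14.7 tang 10.7 angle of tcp 196.43 r 0.152 at170 9.6
```

```bash
for i in 1 2 3; do python3 -m crank '[[1,-0.2,-0.06,-0.08,0,0,-0.5],[1,0,0,0,0,0,0]]' >/dev/null; python3 ft.py; done
```

```text
t 23.05 tool F [13.6 -1.2 -4.2] |F| 14.3 tang 12.8 angle of tcp 196.97 r 0.152 at170 11.5
t 23.25 tool F [13.   1.6 -0.6] |F| 13.1 tang 13.0 angle of tcp 197.5 r 0.152 at170 11.6
t 23.45 tool F [12.7  3.1  1.5] |F| 13.2 tang 13.1 angle of tcp 198.02 r 0.152 at170 11.8
```

```bash
for i in 1 2 3; do python3 -m crank '[[1,-0.2,-0.03,0,0,0,-0.5],[1,0,0,0,0,0,0]]' >/dev/null; python3 ft.py; done
```

```text
t 23.65 tool F [13.9  3.6 -0.6] |F| 14.4 tang 14.3 angle of tcp 198.69 r 0.152 at170 12.8
t 23.85 tool F [15.7  2.1  0.1] |F| 15.8 tang 15.7 angle of tcp 199.34 r 0.152 at170 14.1
t 24.05 tool F [16.4  2.9 -1.4] |F| 16.8 tang 16.6 angle of tcp 200.0 r 0.152 at170 14.9
```

It's now 16.6 N at the finger, equivalent to 14.9 N at the grip point. I'll hold it and look.

```bash
for i in 1 2 3; do python3 -m crank '[[1,0,0,0,0,0,0],[1,0,0,0,0,0,0],[1,0,0,0,0,0,0],[1,0,0,0,0,0,0]]' >/dev/null; python3 ft.py; done; python3 loc.py 13 ; python3 fit.py 13 0.585 -0.0765 3.6 side
```

```text
t 24.45 tool F [16.5  2.9 -1.1] |F| 16.8 tang 16.7 angle of tcp 199.99 r 0.152 at170 15.0
t 24.85 tool F [15.6  3.  -0.8] |F| 15.9 tang 15.9 angle of tcp 199.99 r 0.152 at170 14.2
t 25.25 tool F [16.5  3.  -0.9] |F| 16.8 tang 16.7 angle of tcp 199.99 r 0.152 at170 15.0
handle side trace 0.87 [332.  264.9] 1272
handle top trace 0.74 [363.4 216.4] 1052
lever top trace 0.59 [369.3 231.2] 107
fixture side trace 0.76 [391.4 280.9] 7906
['side'] [ 0.5858 -0.0746  3.6439] deg 208.8 0.094
['side'] [ 0.5858 -0.0746  3.6439] deg 208.8 0.094
```

View pics/ztop13.png

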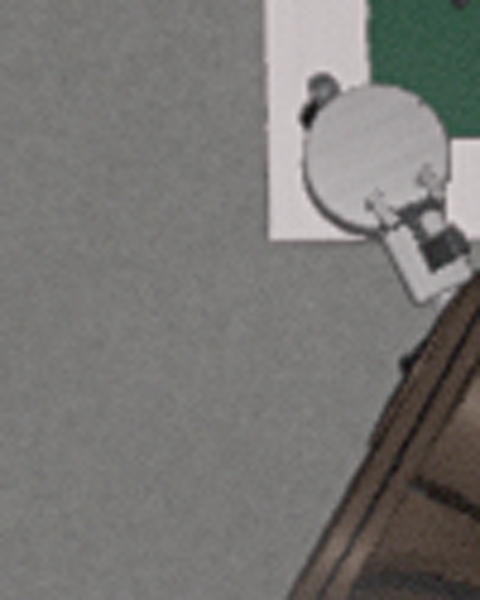

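View pics/zside13.png

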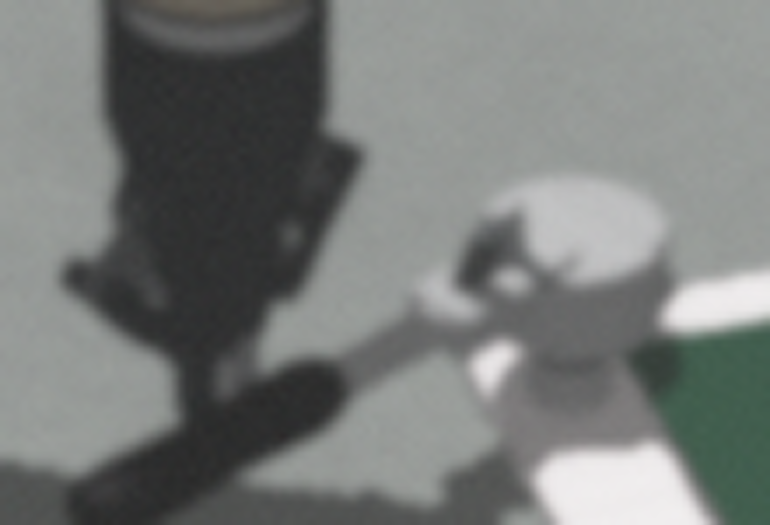

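The dog has stayed at (322,88) against the pin under a steady push of about 16 N. I'll ease off slowly and withdraw.

```bash
python3 -m crank '[[1,0.3,0,0,0,0,0],[1,0.3,0,0,0,0,0],[1,0.4,0,0,0,0,0],[1,0.4,0,0,0,0,0],[1,0.4,0,0,0,0,0]]' >/dev/null; python3 ft.py;  python3 -m crank '[[1,0.5,0,0,0,0,0],[1,0.5,0,0,0,0,0],[1,0.6,0,0,0,0,0],[1,0.6,0,0,0,0,0],[1,0,0,0,0,0,0]]' >/dev/null; python3 ft.py; python3 -m crank '[[1,1,0,0,0,0,0],[1,0.5,0,-3,0,0,0],[1,0,0,-4,0,0,0],[1,0,0,-4,0,0,0],[1,0,0,0,0,0,0]]'; python3 ft.py; python3 loc.py 14; python3 fit.py 14 0.585 -0.0765 3.5 side
```

```text
t 26.25 tool F [4.5 3.  2.6] |F| 6.0 tang 5.2 angle of tcp 195.11 r 0.155 at170 4.8
t 26.75 tool F [ 1.4 -0.7 -0.4] |F| 1.6 tang 1.0 angle of tcp 188.66 r 0.161 at170 0.9
time: 27.25
eef_pos: [0.4206, -0.0893, 0.1973]
tcp_rot: [0.473, 0.881, 0.0, 0.007]
contact_force: [-0.1, 0.9, -0.4]
opening: 0.001
t 27.25 tool F [0.8 0.4 0.4] |F| 1.0 tang 0.9 angle of tcp 184.63 r 0.165 at170 0.9
handle side trace 0.74 [333.7 263.8] 1328
handle top trace 0.69 [361.9 216.6] 1029
lever side trace 0.66 [390.4 278.2] 7935
fixture side trace 0.86 [388.9 276.2] 7946
fixture top trace 0.82 [389.6 171.7] 12042
['side'] [ 0.5846 -0.0816  3.4093] deg 195.3 0.842
['side'] [ 0.5846 -0.0816  3.4093] deg 195.3 0.842
```

View pics/ztop14.png

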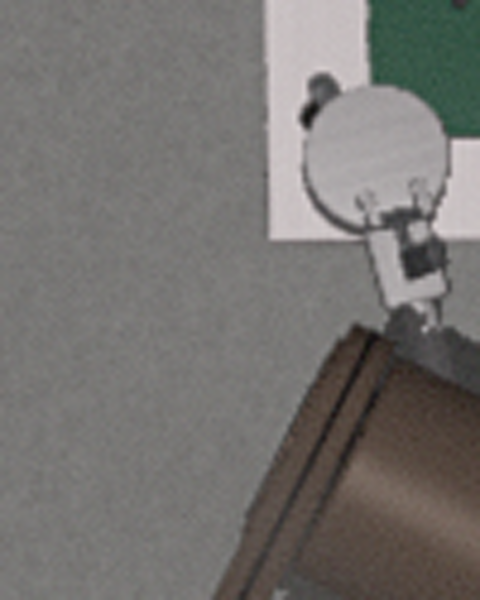

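View pics/side14.png

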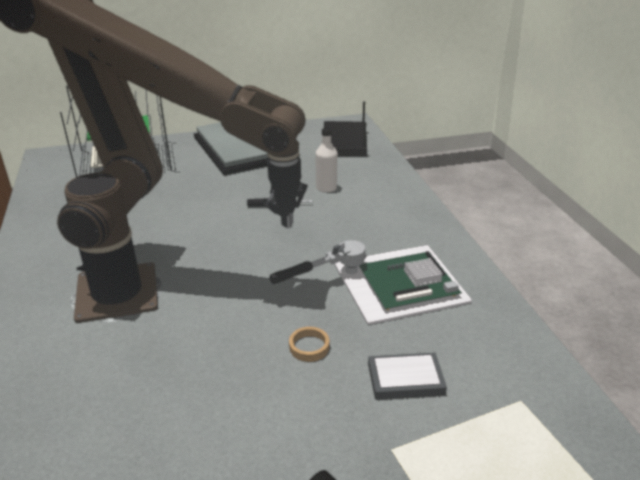

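```bash
python3 -m crank '[[1,0,0,0,0,0,0],[1,0,0,0,0,0,0]]' | grep -E 'time|force'; python3 -c "
from plant import *
print(sign_off())"
```

```text
time: 27.95
contact_force: [-0.7, 1.0, -0.1]
the job is handed in; nothing more can be done
None
```

The job is done and handed in at about 28 s. The lever is over to the loosening side, and the dog is off the board and against its stop pin.

- **Lever:** I pushed it over with the shut fingertips at about 6.7 N or less. In the top picture its tab lay on or just past the outline for 0.40 rad, so I take it as fully left. Near the end of this push the handle ratcheted about 5° anticlockwise with it, but the dog did not move.
- **Swing:** I swung the handle from about 150° to the stop. I pushed about 150 mm from the bolt instead of 170 mm, because the arm would have been too close to its base at 170 mm.
- **Firm push:** I held it for over 1 s at 16–17 N at the finger, which is about 15 N at the grip point. The highest force I read on the handle was 16.8 N.
- **Wind-up:** The drive has some elastic wind-up. I first noticed it when I eased off to check for friction before the firm push, and the handle sprang back about 6°. On the final release it came back from about 209° to about 198°. The dog stayed at the pin both times.
- **Last checks:** The final pictures show the dog at the pin, the lever to the left and the arm clear, with only sensor noise on the force reading. The bystanders I could see look unmoved; I checked them by eye only, and the arm partly hid the screwdriver.
- **Failed check:** The last automatic fit of the handle angle was bad: it gave 195°, with a poor match. The 198° comes from the earlier unloaded fit, and the last top view looks the same.

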